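# Spin-test the cart wheels

## Task

We are about to screw these wheels onto the cardboard carts: turn each wheel by hand a full turn anticlockwise (seen from above), or as far as it will go if it binds, without forcing it. Stand the units whose wheels run freely all the way round on the flat cardboard sheet, upright, and put those whose wheels drag or catch side by side in the shallow cardboard box, down on its floor. Leave the tape, paints, brush and other art things where they are.

Things in the scene. Friction and masses are not known exactly. Their poses are not given: they have to be found in the camera images.
- unit1_mid (a point): Wheel unit, 0.8 kg, 76 mm high, lying flat (all units look alike; absent ones read None): plywood plate 90 x 90 x 12 mm below, above it a level wheel 100 mm across on an upright axle. The fixed 18 x 18 mm square steel axle end sticks up 46 to 76 mm above the plate's underside: lift by it. Point: on the axle, 39 mm above the underside; z up, x and y square to the plate's edges and axle's faces.
- wheel1 (a joint): Angle of unit1's wheel about its axle, rad, growing anticlockwise seen from above and counted on beyond a full turn (6.28); -0.5 to 0.5 at the start. One rib lies at this angle from the unit's x axis, the others 120 and 240 degrees further.
- unit2_mid (a point): Wheel unit, shape and point as unit1. Its wheel: rubber tyre, flat upper face 32 mm above the plate's underside; on that face three straight pale ribs 120 degrees apart, 8 mm wide, 14 mm high (tops 46 mm up), reaching from 15 to 46 mm from the axle, which a closed gripper can push round from above. The axle end does not turn with the wheel.
- wheel2 (a joint): As wheel1, for unit2. Of all the wheels: a sound one turns with under 0.3 N at a rib and coasts a little. A bad one either drags all the way round (about 5 N at 39 mm from the axle) or turns freely anticlockwise for part of a turn (2 to 5 rad from the start), then catches dead. Any unit may be of any sort.
- unit3_mid (a point): Wheel unit, shape and point as unit1. On its rubber feet a unit standing on the table or in the box or on the sheet stays put against about 6 N at a rib; pushed harder it slides.
- wheel3 (a joint): As wheel1, for unit3.
- unit4_mid (a point): Wheel unit, shape and point as unit1.
- wheel4 (a joint): As wheel1, for unit4.
- unit5_mid (a point): Wheel unit, shape and point as unit1.
- wheel5 (a joint): As wheel1, for unit5.
- unit6_mid (a point): Wheel unit, shape and point as unit1.
- wheel6 (a joint): As wheel1, for unit6.
- sheet: Flat sheet of brown cardboard on the table, 390 mm along its x, 170 mm along its y, 4 mm thick, fixed down. Origin at the centre of its underside. It holds three units in a row along x, 120 mm apart.
- box: Shallow open cardboard box, fixed, 390 mm along its x, 170 mm along its y, 50 mm high, walls and floor 6 mm thick. Origin at the centre of its underside. It holds three units in a row along x, 120 mm apart.
- tape: Roll of masking tape lying flat, 96 mm across, 45 mm high, standing among the wheel units. Bystander, not to be disturbed. Origin at the centre of its underside.
- jar: Paint jar, 72 mm across, 100 mm high. Bystander, not to be disturbed. Origin at the centre of its underside.
- pot: Small open paint pot, 52 mm across, 45 mm high. Bystander, not to be disturbed. Origin at the centre of its underside.
- jarlid: Metal jar lid lying flat, 56 mm across, 12 mm high. Bystander, not to be disturbed. Origin at the centre of its underside.
- crayons: Crayon box standing up, 35 x 120 x 90 mm. Bystander, not to be disturbed. Origin at the centre of its underside.
- brush: Paint brush lying flat, 190 mm long. Bystander, not to be disturbed. Origin about mid-length on its underside.
- pencase: Pencil case, 60 x 150 x 40 mm. Bystander, not to be disturbed. Origin at the centre of its underside.
Mind the look-alikes: they are no part of the job. Leave any orange or purple look-alike of the part that bears unit2_mid alone.

How it is judged:
On the way:
1. all at one moment: each sound wheel has been turned a full turn anticlockwise (angle over 5.0 rad), each catching wheel to within 0.4 rad of its catch (value of joint each of wheel2, wheel3, wheel5 above 5 rad and value of joint wheel1 above 2.3 rad and value of joint wheel6 above 3.7 rad), for 0.1 s.
At the end, for the whole second after the job is handed in: Every unit with a free wheel stands upright (within 0.2 rad) and at rest on the cardboard sheet, its axle over the sheet; every unit whose wheel drags or catches is at rest in the box, its axle inside the walls, down on the floor (its centre point less than 75 mm above the box's underside) (x of unit2_mid in the frame of sheet between -0.195 and 0.195 m and y of unit2_mid in the frame of sheet between -0.085 and 0.085 m and z of each of unit2_mid, unit3_mid, unit5_mid in the frame of sheet below 0.06 m and linear speed of each of unit2, unit3, unit5, unit1, unit4, unit6 below 0.03 m/s and angle between each of unit2_mid, unit3_mid, unit5_mid's own z axis and vertical below 0.2 rad and x of unit3_mid in the frame of sheet between -0.195 and 0.195 m and y of unit3_mid in the frame of sheet between -0.085 and 0.085 m and x of unit5_mid in the frame of sheet between -0.195 and 0.195 m and y of unit5_mid in the frame of sheet between -0.085 and 0.085 m and x of unit1_mid in the frame of box between -0.19 and 0.19 m and y of unit1_mid in the frame of box between -0.08 and 0.08 m and z of each of unit1_mid, unit4_mid, unit6_mid in the frame of box below 0.075 m and x of unit4_mid in the frame of box between -0.19 and 0.19 m and y of unit4_mid in the frame of box between -0.08 and 0.08 m and x of unit6_mid in the frame of box between -0.19 and 0.19 m and y of unit6_mid in the frame of box between -0.08 and 0.08 m); the robot touches nothing.
It fails at once if a bystander (tape, jar, pot, jar lid, crayons, brush, pencil case) is moved more than 50 mm (distance of any of tape, jar, pot, jarlid, crayons, brush, pencase from where it was at the start of the episode above 0.05 m).
Of unit1, unit2, unit3, unit4, unit5, unit6 only 3 to 4 are there at a start; the rules pass over those that are not, and their reading is None.
At some moment in a run one of unit1, unit2, unit3, unit4, unit5, unit6 may be knocked a few centimetres aside while the robot is not near it.
It also fails if it takes over 210 s, if anything falls off the work surface, if the arm or the gripper's body presses on something with over 40 N, if the wrist force passes 120 N, or if a joint passes its speed limit or range.

## Robot

A 6-joint arm with a two-finger parallel gripper is mounted at the origin on the work surface. World frame = base frame: x ahead of the robot, y to its left, z up, the work surface at z = 0. Lengths are in m, angles in rad, forces in N, time in s.
With the tool pointing down it reaches from about 0.25 to 0.725 m from the base axis. Payload 4 kg.
Tool frame: the origin (TCP) lies midway between the tips of the shut fingers; the grasp point (between the pads) lies bot.tcp_to_grasp behind it (bot.tcp_to_grasp is the distance from the TCP to the grasp point, in m); z points along the fingers, y is the line along which they close (so a half turn about z gives the same grasp; the last joint's range is limited). The gripper opens to 85 mm and grips with 20 to 120 N. Pads are 22 mm wide; open, the fingers measure 114 mm over their backs; the gripper's body (76 mm by 85 mm) begins 54 mm behind the grasp point. The pads swing forward as they close: fully open they stand 13 mm farther back than shut.
Start: joints at [1.315, 0.241, 0.005, 1.335, 0, 1.571], TCP at [0.127, 0.484, 0.231] pointing down, gripper open.
Joint ranges: [-2.72, 2.72], [-1.05, 1.87], [-1.09, 1.28], [-1.99, 2.15], [-1.42, 1.44], [-3.14, 3.14]. Speed limits (rad/s): [2.79, 2.79, 3.14, 3.14, 3.14, 3.14].

## Interface

Orientations are given as a unit quaternion [x, y, z, w].
In Python, from workcell import readout, camera, bot gives the robot as it stands. The module is installed in compiled form; this text tells all that it offers.
- The arm moves only by the tool jog_arm, never from a script. Its argument "motion" is a list of rows, each an object of numbers: "x", "y", "z": the shift along the tool's x, y, z in mm; "spin": the turn about the tool's z in degrees; "fingers": the closure, from -1 (fully open) to 1 (shut). A call has 1 to 8 rows; each row is the pose to reach, as a shift and turn from the pose commanded when the call began, along the tool's axes at that moment; what a row does not reach only later rows make up. A row lasts 1/8 s, in which the tool goes at most 62.5 mm and 10.7 degrees, less where a joint would pass 70% of its speed; a pose out of reach is approached as far as the arm can. A call with a gripper value outside its range is refused whole. The fingers move at their own pace and stop on an object; the grip force is fixed at half the most. Time passes only in rows, so rows that repeat a pose let the fingers close. It gives the time, the measured TCP pose, the force, the opening and the grip force at its end, in the units of the state.
- readout.get_obs(): the state, without advancing time (a new reading comes with each control period).
- camera(name): name is "side" or "top" or "wrist"; returns a dict with "pixels" (420x560x3 uint8, red, green, blue), "K" (3x3 intrinsics, pixels), "dist" ([k1, k2, p1, p2, k3] as OpenCV has them; the pictures are not rectified), "rvec" (rotation vector, rad) and "tvec" (3), from world to camera coordinates, as OpenCV has them. Camera axes: x right, y down, z forward; pixel columns grow to the right and rows downward; lengths in m; the calibration is good to about 2 mm. A picture is of the moment at which its call begins. There is no depth.
- bot.job_done(): hands the job in; it is judged then, once.
The state is a dict: "clock": time; "joint_pos": joint angles; "joint_vel": joint speeds; "tau": joint torques, N m; "eef_pos": TCP position; "tool_rot": TCP orientation; "ft_force": force on the tool from outside, world axes, zero at the start; "ft_torque": the same for the moment, N m; "grip_width": finger opening in m; "grasp_force": force on a finger pad.
Only numpy, scipy, OpenCV 4.12 (cv2) and the standard library are available. Lean on these libraries where they do the work, as an engineer would, in place of code of your own. Each camera call takes 0.05 s, during which the arm holds its last target. There are 200 camera calls.

## Working session

There is one attempt and no reset: what is moved stays moved. The work goes in short steps, Python scripts to look and compute and a tool call to move; the robot and the scene stay as the last step left them, time stands still between calls to the robot, and variables do not carry over. Pictures are saved under pics/ and viewed, at most 14 in all, crops included, and the job is handed in when it is done.

Besides the shell and the picture viewer there is one more tool, called after "Emit:" in YAML: its name, and indented under it one key for each argument. jog_arm: Moves the arm, as the interface text tells. Its arguments: {"type":"object","properties":{"motion":{"type":"array"}},"required":["motion"]}

```bash
mkdir -p pics; cat > h.py <<'E'
import numpy as np, cv2
from workcell import readout, camera, bot
def snap(n,f):
    c=camera(n); cv2.imwrite('pics/'+f+'.png',c['pixels'][:,:,::-1]); np.save('pics/'+f+'.npy',c,allow_pickle=True); return c
def load(f): return np.load('pics/'+f+'.npy',allow_pickle=True).item()
def back(c,uv,z):
    uv=np.array(uv,float).reshape(-1,1,2)
    n=cv2.undistortPoints(uv,c['K'],c['dist']).reshape(-1,2)
    R=cv2.Rodrigues(np.array(c['rvec'],float))[0]; t=np.array(c['tvec'],float).ravel()
    o=-R.T@t; d=np.c_[n,np.ones(len(n))]@R
    return o+d*((z-o[2])/d[:,2])[:,None]
def proj(c,p): return cv2.projectPoints(np.array(p,float).reshape(-1,1,3),np.array(c['rvec'],float),np.array(c['tvec'],float),c['K'],c['dist'])[0].reshape(-1,2)
E
python3 - <<'E'
from h import *
a=snap('top','t0');b=snap('side','s0')
o=readout.get_obs();print(o,bot.tcp_to_grasp)
for c in(a,b):
    R=cv2.Rodrigues(np.array(c['rvec'],float))[0];print(-R.T@np.array(c['tvec']).ravel(),c['K'][0])
E
```

```text
{'clock': 0.1, 'joint_pos': array([ 1.31500508e+00,  2.41303908e-01,  3.85553257e-03,  1.33518494e+00,
       -1.75160131e-05,  1.57080274e+00]), 'joint_vel': array([ 0.00103671, -0.00253191,  0.00128309, -0.00114217,  0.00031592,
       -0.00042067]), 'tau': array([ 5.91209778e-05, -3.73137903e+01,  2.53010541e+01,  1.08832429e-02,
        1.04121733e-05,  2.60455124e-05]), 'eef_pos': array([0.12636871, 0.48318764, 0.23051751]), 'tool_rot': array([ 1.27550357e-01,  9.91831671e-01, -9.12109800e-04, -1.08462000e-04]), 'ft_force': array([ 0.20457284, -0.18468769, -0.06546708]), 'ft_torque': array([-0.01429385,  0.0034312 , -0.00046645]), 'grasp_force': 0.0, 'grip_width': 0.0852297031322663} 0.0187
[ 0.43046251 -0.00787198  1.18181439] [424.27043102   0.         277.17144308]
[0.22917879 0.67733272 0.91720998] [419.22145968   0.         282.8127664 ]
```

View pics/t0.png

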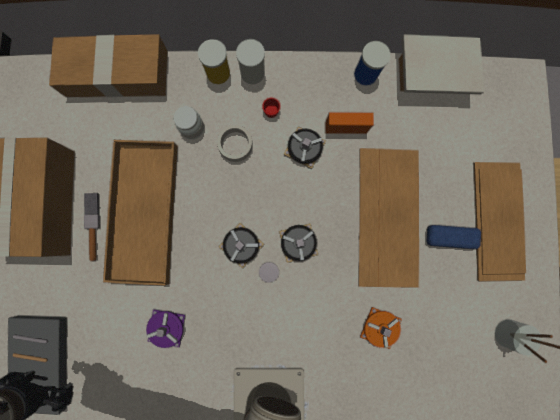

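View pics/s0.png

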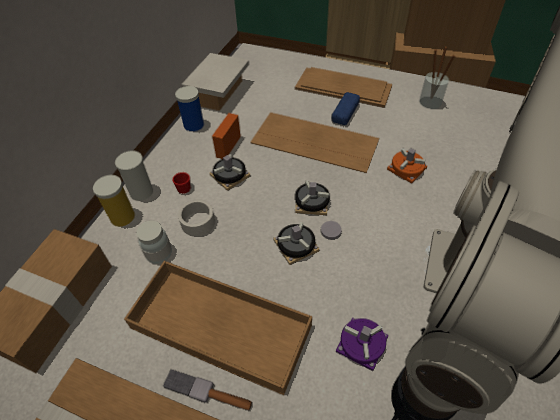

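Three black units in the top view at (305,146), (240,245) and (299,243). The purple (165,328) and orange (382,328) ones are look-alikes. The candidate sheets are (389,217) and (500,220), and the box is at (140,212). I'll enlarge the units and measure sizes.

```bash
python3 - <<'E'
from h import *
c=load('t0');p=c['pixels'][:,:,::-1]
cv2.imwrite('pics/t0c.png',cv2.resize(p[120:280,210:350],None,fx=5,fy=5,interpolation=cv2.INTER_CUBIC)[:, :700] if 0 else cv2.resize(p[122:272,215:335],(640,800),interpolation=cv2.INTER_CUBIC)[:800] if 0 else cv2.resize(p[122:272,210:350],(560,600),interpolation=cv2.INTER_CUBIC))
f=lambda u,z:print(back(c,u,z).round(3).tolist())
f([(360,149),(418,150),(418,286),(360,286)],.004)
f([(476,163),(521,163),(525,279),(476,279)],.03)
f([(113,142),(175,143),(169,284),(105,282)],.05)
f([(305,143),(240,246),(299,243)],.076)
f([(235,144)],.045);f([(269,272)],.012);f([(271,107)],.045)
E
```

```text
[[0.704, -0.258, 0.004], [0.703, -0.427, 0.004], [0.317, -0.417, 0.004], [0.319, -0.253, 0.004]]
[[0.662, -0.586, 0.03], [0.664, -0.724, 0.03], [0.334, -0.721, 0.03], [0.337, -0.574, 0.03]]
[[0.712, 0.429, 0.05], [0.708, 0.257, 0.05], [0.328, 0.264, 0.05], [0.331, 0.438, 0.05]]
[[0.703, -0.096, 0.076], [0.429, 0.074, 0.076], [0.437, -0.079, 0.076]]
[[0.707, 0.093, 0.045]]
[[0.358, -0.001, 0.012]]
[[0.811, -0.005, 0.045]]
```

View pics/t0c.png

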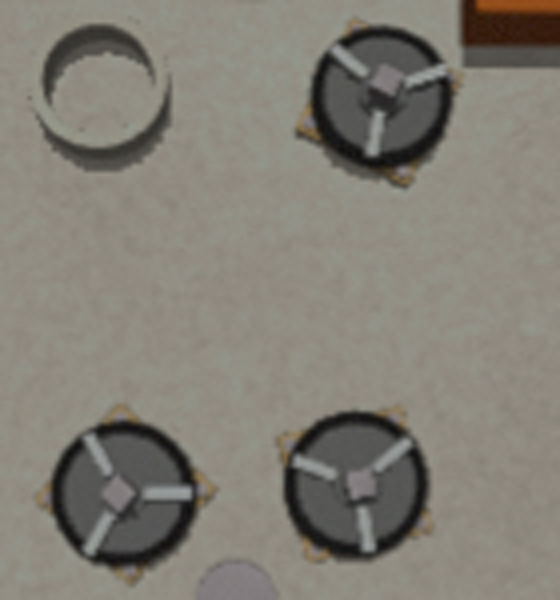

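Crop: the far unit C (top right) is beside the crayon box and has plate corners near crop (358,22), (455,80), (405,182) and (303,130). Unit A is lower left and unit B lower right. All three have black tyres, as described. The sheet at (389,217) measures 386 x 169 mm, which matches the sheet. The one at (500,220) is the wrong size, and the box measures right.

```bash
cat >> h.py <<'E'
def rel(P,yaw=None):
    "world targets -> tool mm (+spin deg to make tool y lie along yaw, mod 90)"
    from scipy.spatial.transform import Rotation as Ro
    o=readout.get_obs();R=Ro.from_quat(o['tool_rot']).as_matrix()
    print('t',round(o['clock'],2),'tcp',o['eef_pos'].round(4),'F',o['ft_force'].round(1),'w',o['grip_width'].round(4),'j6',o['joint_pos'][5].round(2))
    for p in np.atleast_2d(P): print(((np.array(p)-o['eef_pos'])@R*1000).round(0).tolist())
    if yaw is not None:
        y=np.degrees(np.arctan2(R[1,1],R[0,1])); print('tool y yaw',y.round(1),'spin',[(-((yaw-y+k+180)%360-180)).round(1) for k in (0,90,180,270)])
def ring(cx,cy,r,z,a0,a1,n):
    a=np.radians(np.linspace(a0,a1,n)); return np.c_[cx+r*np.cos(a),cy+r*np.sin(a),a*0+z]
E
python3 - <<'E'
from h import *
c=load('t0')
for n,q,ax,ribs in [('A',[(120,408),(212,488),(132,578),(42,496)],(118,494),[(90,438),(190,494),(90,550)]),('B',[(285,440),(400,412),(430,525),(315,553)],(361,486),[(295,461),(408,444),(370,550)]),('C',[(358,22),(455,80),(405,182),(303,130)],(385,80),[(335,50),(448,70),(373,155)])]:
    g=lambda u,z:back(c,np.array(u)/4+[210,122],z)
    P=g(q,.012)[:,:2];m=P.mean(0);A=g(ax,.076)[0,:2];d=np.roll(P,-1,0)-P
    r=g(ribs,.046)[:,:2]-(A)
    print(n,m.round(3),A.round(3),'edges',np.linalg.norm(d,axis=1).round(3),(np.degrees(np.arctan2(d[:,1],d[:,0]))%90).round(1),'ribs',np.degrees(np.arctan2(r[:,1],r[:,0])).round(0),np.linalg.norm(r,axis=1).round(3))
rel([[.436,-.077,.2]])
E
```

```text
A [0.432 0.075] [0.431 0.076] edges [0.084 0.082 0.084 0.081] [49.2 48.5 48.1 48.8] ribs [ 30. -90. 151.] [0.043 0.046 0.043]
B [ 0.439 -0.084] [ 0.436 -0.082] edges [0.082 0.08  0.081 0.08 ] [13.7 14.7 13.6 14.9] ribs [  68.  -50. -169.] [0.045 0.044 0.043]
C [ 0.704 -0.101] [ 0.705 -0.099] edges [0.08  0.082 0.08  0.087] [58.7 63.9 62.8 63.4] ribs [ 48. -72. 172.] [0.042 0.048 0.045]Traceback (most recent call last):
  File "<stdin>", line 8, in <module>
  File "h.py", line 17, in rel
    print('t',round(o['clock'],2),'tcp',o['eef_pos'].round(4),'F',o['ft_force'].round(1),'w',o['grip_width'].round(4),'j6',o['joint_pos'][5].round(2))
                                                                                             ^^^^^^^^^^^^^^^^^^^^^
AttributeError: 'float' object has no attribute 'round'
```

```bash
sed -i "s/o\['grip_width'\].round(4)/round(float(o['grip_width']),4)/" h.py; python3 - <<'E'
from h import *
rel([[.431,.1135,.12],[.431,.1135,.04]],0)
E
```

```text
t 0.1 tcp [0.1264 0.4832 0.2305] F [ 0.2 -0.2 -0.1] w 0.0852 j6 1.57
[-388.0, -280.0, 111.0]
[-388.0, -280.0, 191.0]
tool y yaw 75.3 spin [np.float64(75.3), np.float64(-14.7), np.float64(-104.7), np.float64(165.3)]
```

Emit:
jog_arm:
  motion:
    - {"x": -60,"y": -40,"z": 0,"fingers": 1}
    - {"x": -388,"y": -280,"z": 60,"spin": -14.7,"fingers": 1}
    - {"x": -388,"y": -280,"z": 60,"spin": -14.7,"fingers": 1}
    - {"x": -388,"y": -280,"z": 60,"spin": -14.7,"fingers": 1}
    - {"x": -388,"y": -280,"z": 80,"spin": -14.7,"fingers": 1}
    - {"x": -388,"y": -280,"z": 111,"spin": -14.7,"fingers": 1}
    - {"x": -388,"y": -280,"z": 111,"spin": -14.7,"fingers": 1}
    - {"x": -388,"y": -280,"z": 111,"spin": -14.7,"fingers": 1}

```text
validation failed for argument at $.mo...
```

Emit:
jog_arm:
  motion:
    - {"x": -60,"y": -40,"z": 0,"spin": 0,"fingers": 1}
    - {"x": -388,"y": -280,"z": 60,"spin": -14.7,"fingers": 1}
    - {"x": -388,"y": -280,"z": 60,"spin": -14.7,"fingers": 1}
    - {"x": -388,"y": -280,"z": 60,"spin": -14.7,"fingers": 1}
    - {"x": -388,"y": -280,"z": 80,"spin": -14.7,"fingers": 1}
    - {"x": -388,"y": -280,"z": 111,"spin": -14.7,"fingers": 1}
    - {"x": -388,"y": -280,"z": 111,"spin": -14.7,"fingers": 1}
    - {"x": -388,"y": -280,"z": 111,"spin": -14.7,"fingers": 1}

```text
clock: 1.1
eef_pos: [0.4303, 0.1149, 0.1205]
tool_rot: [-0.0, 1.0, 0.0, 0.0]
ft_force: [1.2, 1.2, 0.3]
grip_width: 0.0001
grasp_force: 0.0
```

Emit:
jog_arm:
  motion:
    - {"x": 0,"y": 0,"z": 40,"spin": 0,"fingers": 1}
    - {"x": 0,"y": 0,"z": 80,"spin": 0,"fingers": 1}
    - {"x": 0,"y": 0,"z": 80,"spin": 0,"fingers": 1}
    - {"x": 6.6,"y": -0.6,"z": 80,"spin": 0,"fingers": 1}
    - {"x": 13,"y": -2.3,"z": 80,"spin": 0,"fingers": 1}
    - {"x": 19,"y": -5.1,"z": 80,"spin": 0,"fingers": 1}
    - {"x": 24.4,"y": -8.9,"z": 80,"spin": 0,"fingers": 1}
    - {"x": 29.1,"y": -13.6,"z": 80,"spin": 0,"fingers": 1}

```text
clock: 2.1
eef_pos: [0.4002, 0.1028, 0.0417]
tool_rot: [-0.0, 1.0, 0.0, 0.0]
ft_force: [-0.6, -0.2, 0.5]
grip_width: 0.0001
grasp_force: 0.1
```

```bash
python3 - <<'E'
from h import *
snap('wrist','w1')
rel([[.431,.0755,.04]])
for k in range(90,471,10): a=np.radians(k);print(k,(-38*np.cos(a)).round(1),(38*np.sin(a)).round(1),end=' | ')
E
```

```text
t 2.15 tcp [0.3992 0.1022 0.0414] F [-1.  -0.3  0.8] w 0.0004 j6 0.25
[-32.0, -27.0, 1.0]
90 -0.0 38.0 | 100 6.6 37.4 | 110 13.0 35.7 | 120 19.0 32.9 | 130 24.4 29.1 | 140 29.1 24.4 | 150 32.9 19.0 | 160 35.7 13.0 | 170 37.4 6.6 | 180 38.0 0.0 | 190 37.4 -6.6 | 200 35.7 -13.0 | 210 32.9 -19.0 | 220 29.1 -24.4 | 230 24.4 -29.1 | 240 19.0 -32.9 | 250 13.0 -35.7 | 260 6.6 -37.4 | 270 0.0 -38.0 | 280 -6.6 -37.4 | 290 -13.0 -35.7 | 300 -19.0 -32.9 | 310 -24.4 -29.1 | 320 -29.1 -24.4 | 330 -32.9 -19.0 | 340 -35.7 -13.0 | 350 -37.4 -6.6 | 360 -38.0 -0.0 | 370 -37.4 6.6 | 380 -35.7 13.0 | 390 -32.9 19.0 | 400 -29.1 24.4 | 410 -24.4 29.1 | 420 -19.0 32.9 | 430 -13.0 35.7 | 440 -6.6 37.4 | 450 -0.0 38.0 | 460 6.6 37.4 | 470 13.0 35.7 |
```

View pics/w1.png

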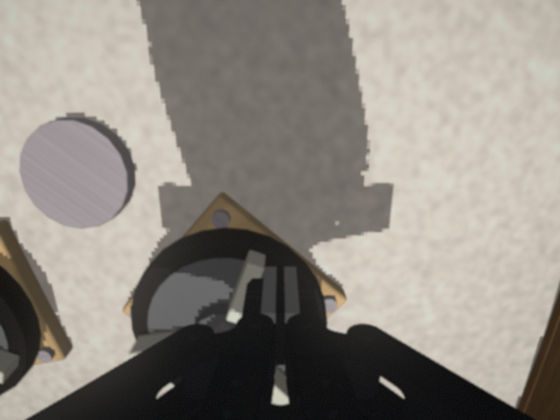

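The wrist view shows the finger at (280,300), just behind a rib at (250,285). There's no drag so far.

Emit:
jog_arm:
  motion:
    - {"x": 3.8,"y": -5.4,"z": 0,"spin": 0,"fingers": 1}
    - {"x": 6.6,"y": -11.4,"z": 0,"spin": 0,"fingers": 1}
    - {"x": 8.3,"y": -17.8,"z": 0,"spin": 0,"fingers": 1}
    - {"x": 8.9,"y": -24.4,"z": 0,"spin": 0,"fingers": 1}
    - {"x": 8.3,"y": -31,"z": 0,"spin": 0,"fingers": 1}
    - {"x": 6.6,"y": -37.4,"z": 0,"spin": 0,"fingers": 1}
    - {"x": 3.8,"y": -43.4,"z": 0,"spin": 0,"fingers": 1}
    - {"x": 0,"y": -48.8,"z": 0,"spin": 0,"fingers": 1}

```text
clock: 3.15
eef_pos: [0.4007, 0.0538, 0.0413]
tool_rot: [-0.0, 1.0, 0.0, 0.0]
ft_force: [-0.2, 0.8, -0.4]
grip_width: 0.0003
grasp_force: 0.1
```

```bash
python3 - <<'E'
from h import *
rel([[.431,.0755,.04]])
c=snap('top','t1')
p=c['pixels'][200:290,200:340,::-1]
cv2.imwrite('pics/t1c.png',cv2.resize(p,None,fx=5,fy=5,interpolation=cv2.INTER_CUBIC))
rel([[.431,.0755,.04]])
E
```

```text
t 3.15 tcp [0.4007 0.0538 0.0413] F [-0.2  0.8 -0.4] w 0.0003 j6 0.13
[-30.0, 22.0, 1.0]
t 3.2 tcp [0.4014 0.0534 0.0414] F [ 0.1 -0.6  0. ] w 0.0 j6 0.13
[-30.0, 22.0, 1.0]
```

View pics/t1c.png

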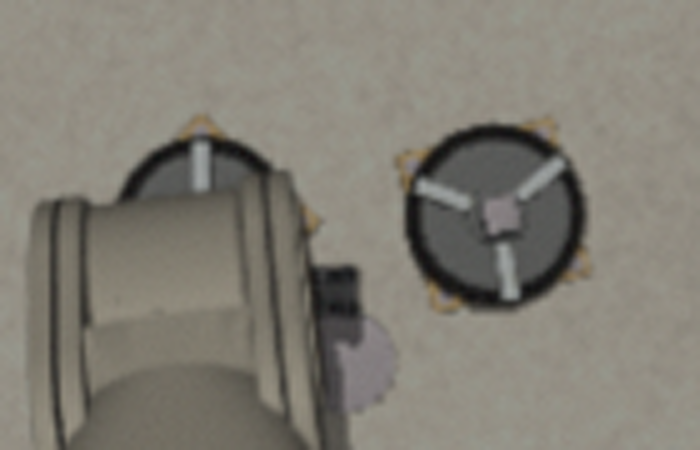

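The top view shows unit A's rib straight up at crop (200,165), so the wheel has turned about 90° freely. I'll go on in 50° steps with a hold to read the force.

Emit:
jog_arm:
  motion:
    - {"x": -4.7,"y": -4.7,"z": 0,"spin": 0,"fingers": 1}
    - {"x": -10.1,"y": -8.5,"z": 0,"spin": 0,"fingers": 1}
    - {"x": -16.1,"y": -11.3,"z": 0,"spin": 0,"fingers": 1}
    - {"x": -22.5,"y": -13,"z": 0,"spin": 0,"fingers": 1}
    - {"x": -29.1,"y": -13.6,"z": 0,"spin": 0,"fingers": 1}
    - {"x": -29.1,"y": -13.6,"z": 0,"spin": 0,"fingers": 1}

```text
clock: 3.95
eef_pos: [0.4303, 0.0407, 0.0414]
tool_rot: [-0.0, 1.0, 0.0, 0.0]
ft_force: [-0.6, 0.3, -0.2]
grip_width: -0.0001
grasp_force: 0.0
```

Emit:
jog_arm:
  motion:
    - {"x": -6.6,"y": 0.6,"z": 0,"spin": 0,"fingers": 1}
    - {"x": -13,"y": 2.3,"z": 0,"spin": 0,"fingers": 1}
    - {"x": -19,"y": 5.1,"z": 0,"spin": 0,"fingers": 1}
    - {"x": -24.4,"y": 8.9,"z": 0,"spin": 0,"fingers": 1}
    - {"x": -29.1,"y": 13.6,"z": 0,"spin": 0,"fingers": 1}
    - {"x": -29.1,"y": 13.6,"z": 0,"spin": 0,"fingers": 1}

```text
clock: 4.7
eef_pos: [0.4591, 0.0547, 0.0413]
tool_rot: [-0.001, 1.0, 0.0, 0.0]
ft_force: [0.3, 0.6, 0.3]
grip_width: 0.0
grasp_force: 0.0
```

Emit:
jog_arm:
  motion:
    - {"x": -3.8,"y": 5.4,"z": 0,"spin": 0,"fingers": 1}
    - {"x": -6.6,"y": 11.4,"z": 0,"spin": 0,"fingers": 1}
    - {"x": -8.3,"y": 17.8,"z": 0,"spin": 0,"fingers": 1}
    - {"x": -8.9,"y": 24.4,"z": 0,"spin": 0,"fingers": 1}
    - {"x": -8.3,"y": 31,"z": 0,"spin": 0,"fingers": 1}
    - {"x": -8.3,"y": 31,"z": 0,"spin": 0,"fingers": 1}

```text
clock: 5.45
eef_pos: [0.4668, 0.0858, 0.0413]
tool_rot: [-0.001, 1.0, 0.0, -0.0]
ft_force: [-0.1, -1.5, -0.6]
grip_width: -0.0002
grasp_force: 0.0
```

```bash
cat >> h.py <<'E'
def F(n=4):
    print(np.mean([(camera('side') and readout.get_obs()['ft_force']) for _ in range(n)],0).round(2))
E
python3 -c "
from h import *
F()
rel([[.431,.0755,.04]])"
```

```text
[ 0.19 -0.42 -0.08]
t 5.65 tcp [0.4668 0.0851 0.0413] F [ 0.1 -0.3  0.3] w -0.0001 j6 0.18
[36.0, -10.0, 1.0]
```

Emit:
jog_arm:
  motion:
    - {"x": 1.7,"y": 6.4,"z": 0,"spin": 0,"fingers": 1}
    - {"x": 4.5,"y": 12.4,"z": 0,"spin": 0,"fingers": 1}
    - {"x": 8.3,"y": 17.8,"z": 0,"spin": 0,"fingers": 1}
    - {"x": 13,"y": 22.5,"z": 0,"spin": 0,"fingers": 1}
    - {"x": 18.4,"y": 26.3,"z": 0,"spin": 0,"fingers": 1}
    - {"x": 18.4,"y": 26.3,"z": 0,"spin": 0,"fingers": 1}

```text
clock: 6.4
eef_pos: [0.4478, 0.1118, 0.0413]
tool_rot: [-0.001, 1.0, -0.0, -0.0]
ft_force: [0.0, 0.9, -0.5]
grip_width: -0.0001
grasp_force: 0.0
```

Emit:
jog_arm:
  motion:
    - {"x": 6,"y": 2.8,"z": 0,"spin": 0,"fingers": 1}
    - {"x": 12.4,"y": 4.5,"z": 0,"spin": 0,"fingers": 1}
    - {"x": 19,"y": 5.1,"z": 0,"spin": 0,"fingers": 1}
    - {"x": 25.6,"y": 4.5,"z": 0,"spin": 0,"fingers": 1}
    - {"x": 32,"y": 2.8,"z": 0,"spin": 0,"fingers": 1}
    - {"x": 38,"y": 0,"z": 0,"spin": 0,"fingers": 1}
    - {"x": 43.4,"y": -3.8,"z": 0,"spin": 0,"fingers": 1}
    - {"x": 48.1,"y": -8.5,"z": 0,"spin": 0,"fingers": 1}

```text
clock: 7.4
eef_pos: [0.4, 0.1027, 0.0413]
tool_rot: [-0.0, 1.0, -0.0, -0.0]
ft_force: [-0.6, 0.1, -1.3]
grip_width: -0.0003
grasp_force: 0.0
```

Emit:
jog_arm:
  motion:
    - {"x": 0,"y": 0,"z": -60,"spin": 0,"fingers": 1}
    - {"x": 0,"y": 0,"z": -90,"spin": 0,"fingers": 1}
    - {"x": 200,"y": 100,"z": -160,"spin": 0,"fingers": 1}
    - {"x": 200,"y": 100,"z": -160,"spin": 0,"fingers": 1}
    - {"x": 200,"y": 100,"z": -160,"spin": 0,"fingers": 1}
    - {"x": 200,"y": 100,"z": -160,"spin": 0,"fingers": 1}

```text
clock: 8.15
eef_pos: [0.1986, 0.203, 0.2021]
tool_rot: [-0.0, 1.0, 0.001, 0.0]
ft_force: [1.0, 1.1, -0.7]
grip_width: -0.0
grasp_force: 0.0
```

```bash
python3 - <<'E'
from h import *
c=snap('top','t2')
p=c['pixels'][120:290,200:350,::-1]
cv2.imwrite('pics/t2c.png',cv2.resize(p,(529,600),interpolation=cv2.INTER_CUBIC))
rel([[.431,.0755,.05]])
E
```

```text
t 8.2 tcp [0.1953 0.2048 0.2033] F [-1.  -1.8  1.1] w -0.0002 j6 0.8
[-235.0, -131.0, 152.0]
```

View pics/t2c.png

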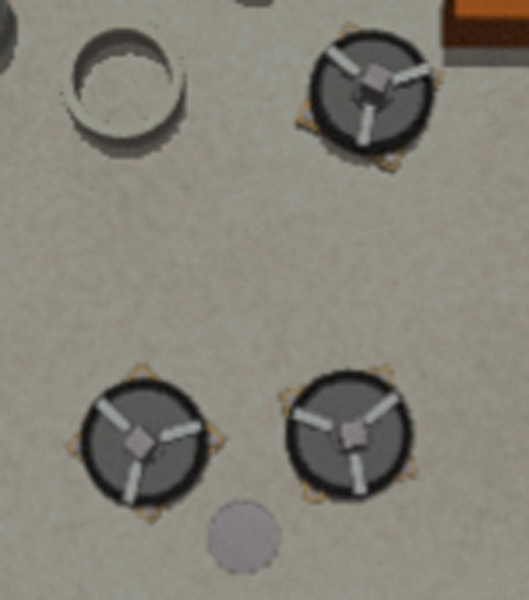

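Unit A turned a full 370° freely without sliding (axle at crop (140,443)), so it's sound and goes on the sheet. Picking it up now.

Emit:
jog_arm:
  motion:
    - {"x": -229,"y": -124,"z": 50,"spin": 41.3,"fingers": -1}
    - {"x": -229,"y": -124,"z": 50,"spin": 41.3,"fingers": -1}
    - {"x": -229,"y": -124,"z": 50,"spin": 41.3,"fingers": -1}
    - {"x": -229,"y": -124,"z": 50,"spin": 41.3,"fingers": -1}
    - {"x": -229,"y": -124,"z": 50,"spin": 41.3,"fingers": -1}
    - {"x": -229,"y": -124,"z": 50,"spin": 41.3,"fingers": -1}

```text
clock: 8.95
eef_pos: [0.429, 0.0784, 0.1507]
tool_rot: [0.353, 0.936, -0.0, -0.001]
ft_force: [-1.2, 0.4, 0.2]
grip_width: 0.0858
grasp_force: 0.0
```

```bash
python3 -c "
from h import *
snap('wrist','w2')
rel([[.431,.0755,.05]],48.7)"
```

```text
t 9.0 tcp [0.4282 0.079  0.151 ] F [-0.3 -0.6  0.3] w 0.0855 j6 0.9
[-5.0, -1.0, 101.0]
tool y yaw 48.8 spin [np.float64(0.1), np.float64(-89.9), np.float64(-179.9), np.float64(90.1)]
```

View pics/w2.png

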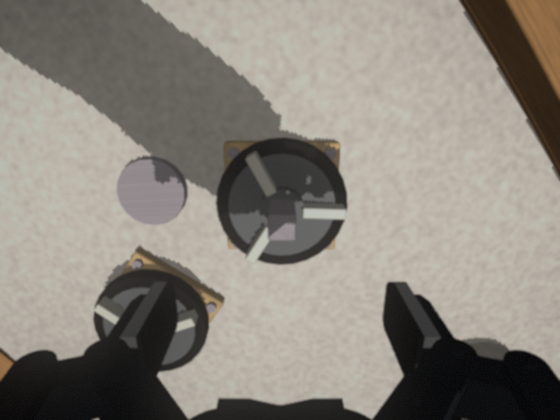

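The wrist view shows unit A square to the fingers, with its axle end at (283,227). Descending and gripping.

Emit:
jog_arm:
  motion:
    - {"x": -4,"y": -1,"z": 50,"spin": 0,"fingers": -1}
    - {"x": -4,"y": -1,"z": 100,"spin": 0,"fingers": -1}
    - {"x": -4,"y": -1,"z": 100,"spin": 0,"fingers": -1}
    - {"x": -4,"y": -1,"z": 100,"spin": 0,"fingers": 1}
    - {"x": -4,"y": -1,"z": 100,"spin": 0,"fingers": 1}
    - {"x": -4,"y": -1,"z": 100,"spin": 0,"fingers": 1}
    - {"x": -4,"y": -1,"z": 100,"spin": 0,"fingers": 1}
    - {"x": -4,"y": -1,"z": 100,"spin": 0,"fingers": 1}

```text
clock: 10.0
eef_pos: [0.433, 0.0762, 0.0524]
tool_rot: [0.352, 0.936, 0.001, 0.001]
ft_force: [0.1, 2.6, 6.8]
grip_width: 0.0169
grasp_force: 62.8
```

Emit:
jog_arm:
  motion:
    - {"x": 0,"y": 0,"z": -40,"spin": 0,"fingers": 1}
    - {"x": 0,"y": 0,"z": -90,"spin": 0,"fingers": 1}
    - {"x": 0,"y": 0,"z": -110,"spin": 0,"fingers": 1}
    - {"x": 0,"y": 0,"z": -110,"spin": 0,"fingers": 1}

```text
clock: 10.5
eef_pos: [0.4318, 0.0754, 0.1615]
tool_rot: [0.352, 0.936, -0.0, 0.0]
ft_force: [-0.5, 0.4, -8.1]
grip_width: 0.0168
grasp_force: 61.4
```

```bash
python3 -c "
from h import *
F(2)
rel([[.61,-.339,.12],[.61,-.339,.055]],0)"
```

```text
[-0.62 -0.26 -7.94]
t 10.6 tcp [0.4299 0.0752 0.1593] F [-0.9 -0.4 -8.2] w 0.0169 j6 0.89
[-409.0, -192.0, 39.0]
[-409.0, -192.0, 104.0]
tool y yaw 48.7 spin [np.float64(48.7), np.float64(-41.3), np.float64(-131.3), np.float64(138.7)]
```

Emit:
jog_arm:
  motion:
    - {"x": -420,"y": -182,"z": 0,"spin": -41.3,"fingers": 1}
    - {"x": -420,"y": -182,"z": 0,"spin": -41.3,"fingers": 1}
    - {"x": -420,"y": -182,"z": 0,"spin": -41.3,"fingers": 1}
    - {"x": -420,"y": -182,"z": 0,"spin": -41.3,"fingers": 1}
    - {"x": -420,"y": -182,"z": 0,"spin": -41.3,"fingers": 1}
    - {"x": -420,"y": -182,"z": 0,"spin": -41.3,"fingers": 1}
    - {"x": -420,"y": -182,"z": 0,"spin": -41.3,"fingers": 1}
    - {"x": -420,"y": -182,"z": 0,"spin": -41.3,"fingers": 1}

```text
clock: 11.6
eef_pos: [0.6265, -0.3406, 0.1564]
tool_rot: [0.001, 1.0, 0.001, -0.003]
ft_force: [0.5, 0.1, -8.3]
grip_width: 0.0167
grasp_force: 61.2
```

Emit:
jog_arm:
  motion:
    - {"x": 0,"y": 0,"z": 0,"spin": 0,"fingers": 1}
    - {"x": 0,"y": 0,"z": 30,"spin": 0,"fingers": 1}
    - {"x": 0,"y": 0,"z": 60,"spin": 0,"fingers": 1}
    - {"x": 0,"y": 0,"z": 80,"spin": 0,"fingers": 1}
    - {"x": 0,"y": 0,"z": 92,"spin": 0,"fingers": 1}
    - {"x": 0,"y": 0,"z": 97,"spin": 0,"fingers": 1}
    - {"x": 0,"y": 0,"z": 97,"spin": 0,"fingers": 1}

```text
clock: 12.48
eef_pos: [0.6274, -0.3379, 0.0641]
tool_rot: [-0.0, 1.0, 0.0, -0.0]
ft_force: [-0.0, -0.2, -7.8]
grip_width: 0.0165
grasp_force: 61.3
```

```bash
python3 -c "
from h import *
F(2)
rel([[.625,-.339,.057]],90)"
```

```text
[ 0.67 -0.28 -7.35]
t 12.57 tcp [ 0.6281 -0.3384  0.0655] F [ 1.   0.2 -7.5] w 0.0168 j6 -0.5
[3.0, -1.0, 9.0]
tool y yaw 90.0 spin [np.float64(0.0), np.float64(-90.0), np.float64(-180.0), np.float64(90.0)]
```

Emit:
jog_arm:
  motion:
    - {"x": 0,"y": 0,"z": 4,"spin": 0,"fingers": 1}
    - {"x": 0,"y": 0,"z": 8,"spin": 0,"fingers": 1}
    - {"x": 0,"y": 0,"z": 8,"spin": 0,"fingers": -1}
    - {"x": 0,"y": 0,"z": 8,"spin": 0,"fingers": -1}
    - {"x": 0,"y": 0,"z": 8,"spin": 0,"fingers": -1}
    - {"x": 0,"y": 0,"z": 8,"spin": 0,"fingers": -1}
    - {"x": 0,"y": 0,"z": -30,"spin": 0,"fingers": -1}
    - {"x": 0,"y": 0,"z": -70,"spin": 0,"fingers": -1}

```text
clock: 13.58
eef_pos: [0.6269, -0.3378, 0.1342]
tool_rot: [-0.0, 1.0, 0.001, -0.001]
ft_force: [0.4, 0.2, 0.4]
grip_width: 0.0853
grasp_force: 0.0
```

```bash
python3 -c "
from h import *
c=snap('top','t3')
p=c['pixels'][120:300,210:440,::-1]
cv2.imwrite('pics/t3c.png',cv2.resize(p,(767,600),interpolation=cv2.INTER_CUBIC))
rel([[.4744,-.0764,.12]],90)"
```

```text
t 13.62 tcp [ 0.6299 -0.3394  0.1422] F [0.5 0.1 5.1] w 0.0855 j6 -0.5
[155.0, 263.0, 20.0]
tool y yaw 90.0 spin [np.float64(0.0), np.float64(-90.0), np.float64(-180.0), np.float64(90.0)]
```

View pics/t3c.png

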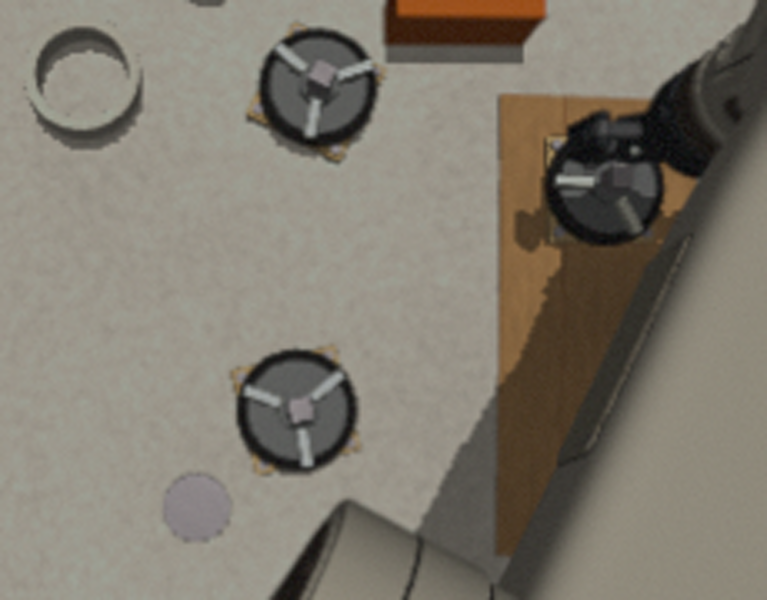

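Unit A stands on the sheet at crop (605,190). B and C are unmoved. Next is B.

Emit:
jog_arm:
  motion:
    - {"x": 154,"y": 262,"z": 0,"spin": 0,"fingers": 1}
    - {"x": 154,"y": 262,"z": 0,"spin": 0,"fingers": 1}
    - {"x": 154,"y": 262,"z": 0,"spin": 0,"fingers": 1}
    - {"x": 154,"y": 262,"z": 0,"spin": 0,"fingers": 1}
    - {"x": 154,"y": 262,"z": 0,"spin": 0,"fingers": 1}
    - {"x": 154,"y": 262,"z": 0,"spin": 0,"fingers": 1}
    - {"x": 154,"y": 262,"z": 20,"spin": 0,"fingers": 1}
    - {"x": 154,"y": 262,"z": 20,"spin": 0,"fingers": 1}

```text
clock: 14.62
eef_pos: [0.4729, -0.0767, 0.1135]
tool_rot: [-0.0, 1.0, 0.0, -0.001]
ft_force: [0.6, -0.5, -0.1]
grip_width: 0.0002
grasp_force: 0.0
```

```bash
python3 -c "
from h import *
F(1)
rel(ring(.437,-.083,.038,.04,10,100,10))"
```

```text
[0.11 0.17 0.81]
t 14.68 tcp [ 0.4734 -0.0768  0.1142] F [0.1 0.2 0.8] w -0.0001 j6 -0.16
[-1.0, 0.0, 74.0]
[1.0, 7.0, 74.0]
[3.0, 13.0, 74.0]
[7.0, 18.0, 74.0]
[12.0, 23.0, 74.0]
[17.0, 27.0, 74.0]
[23.0, 30.0, 74.0]
[30.0, 31.0, 74.0]
[36.0, 32.0, 74.0]
[43.0, 31.0, 74.0]
```

Emit:
jog_arm:
  motion:
    - {"x": -1,"y": 0,"z": 40,"spin": 0,"fingers": 1}
    - {"x": -1,"y": 0,"z": 74,"spin": 0,"fingers": 1}
    - {"x": -1,"y": 0,"z": 74,"spin": 0,"fingers": 1}
    - {"x": 1,"y": 6.5,"z": 74,"spin": 0,"fingers": 1}
    - {"x": 3.5,"y": 12.5,"z": 74,"spin": 0,"fingers": 1}
    - {"x": 7.5,"y": 18,"z": 74,"spin": 0,"fingers": 1}
    - {"x": 12,"y": 22.5,"z": 74,"spin": 0,"fingers": 1}
    - {"x": 17.5,"y": 26.5,"z": 74,"spin": 0,"fingers": 1}

```text
clock: 15.68
eef_pos: [0.4555, -0.0494, 0.0406]
tool_rot: [-0.001, 1.0, -0.0, 0.0]
ft_force: [0.1, 0.2, 0.7]
grip_width: -0.0001
grasp_force: 0.0
```

```bash
python3 -c "
from h import *
F(3)
rel(ring(.437,-.083,.038,.04,60,140,9))"
```

```text
[-0.72 -0.1   0.2 ]
t 15.82 tcp [ 0.4552 -0.0496  0.0404] F [-0.2 -0.9  0.2] w -0.0001 j6 -0.11
[-1.0, -1.0, 0.0]
[5.0, 2.0, 0.0]
[12.0, 4.0, 0.0]
[18.0, 5.0, 0.0]
[25.0, 4.0, 0.0]
[31.0, 2.0, 0.0]
[37.0, -0.0, 0.0]
[43.0, -4.0, 0.0]
[47.0, -9.0, 0.0]
```

Emit:
jog_arm:
  motion:
    - {"x": 5.5,"y": 2,"z": 0,"spin": 0,"fingers": 1}
    - {"x": 12,"y": 4,"z": 0,"spin": 0,"fingers": 1}
    - {"x": 18.5,"y": 4.5,"z": 0,"spin": 0,"fingers": 1}
    - {"x": 25,"y": 4,"z": 0,"spin": 0,"fingers": 1}
    - {"x": 31,"y": 2,"z": 0,"spin": 0,"fingers": 1}
    - {"x": 37,"y": -0.5,"z": 0,"spin": 0,"fingers": 1}
    - {"x": 43,"y": -4,"z": 0,"spin": 0,"fingers": 1}
    - {"x": 47,"y": -9,"z": 0,"spin": 0,"fingers": 1}

```text
clock: 16.82
eef_pos: [0.4083, -0.0591, 0.0403]
tool_rot: [-0.0, 1.0, 0.0, -0.0]
ft_force: [0.0, -0.9, -0.3]
grip_width: -0.0002
grasp_force: 0.0
```

```bash
python3 -c "
from h import *
F(3)
rel(ring(.437,-.083,.038,.04,140,190,6))"
```

```text
[-0.56  0.04  0.52]
t 16.98 tcp [ 0.4086 -0.0592  0.0403] F [-0.5  0.2  0.5] w -0.0 j6 -0.14
[1.0, 1.0, 0.0]
[5.0, -5.0, 0.0]
[7.0, -11.0, 0.0]
[9.0, -17.0, 0.0]
[10.0, -24.0, 0.0]
[9.0, -30.0, 0.0]
```

Emit:
jog_arm:
  motion:
    - {"x": 4.5,"y": -5,"z": 0,"spin": 0,"fingers": 1}
    - {"x": 7.5,"y": -11,"z": 0,"spin": 0,"fingers": 1}
    - {"x": 9,"y": -17,"z": 0,"spin": 0,"fingers": 1}
    - {"x": 9.5,"y": -24,"z": 0,"spin": 0,"fingers": 1}
    - {"x": 9,"y": -30,"z": 0,"spin": 0,"fingers": 1}
    - {"x": 9,"y": -30,"z": 0,"spin": 0,"fingers": 1}

```text
clock: 17.73
eef_pos: [0.3993, -0.0889, 0.0402]
tool_rot: [-0.0, 1.0, 0.0, -0.001]
ft_force: [-1.5, 3.1, 1.3]
grip_width: 0.0002
grasp_force: 1.7
```

```bash
python3 -c "
from h import *
F(3)
rel(ring(.437,-.083,.038,.04,190,240,6))"
```

```text
[-1.71  2.93  1.6 ]
t 17.88 tcp [ 0.3993 -0.0888  0.0402] F [-2.5  3.3  1.3] w 0.0002 j6 -0.22
[-0.0, -1.0, 0.0]
[-2.0, -7.0, 0.0]
[-5.0, -13.0, 0.0]
[-9.0, -19.0, 0.0]
[-13.0, -23.0, 0.0]
[-19.0, -27.0, 0.0]
```

A static 3.4 N against the motion suggests a catch. I'll look at it.

```bash
python3 -c "
from h import *
c=snap('side','s4')
uv=proj(c,[[.437,-.083,.04]])[0].astype(int);print(uv)
p=c['pixels'][uv[1]-45:uv[1]+45,uv[0]-60:uv[0]+60,::-1]
cv2.imwrite('pics/s4c.png',cv2.resize(p,(720,540),interpolation=cv2.INTER_CUBIC))"
```

```text
[312 192]
```

View pics/s4c.png

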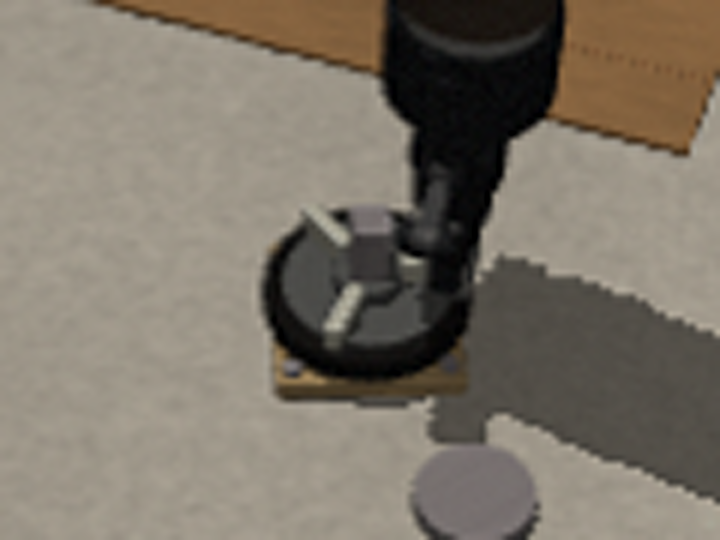

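The rib rests against the finger and the unit hasn't slid. I'll push 3 mm more to confirm.

Emit:
jog_arm:
  motion:
    - {"x": -0.5,"y": -3,"z": 0,"spin": 0,"fingers": 1}
    - {"x": -0.5,"y": -3,"z": 0,"spin": 0,"fingers": 1}

```text
clock: 18.18
eef_pos: [0.3998, -0.0915, 0.0401]
tool_rot: [-0.0, 1.0, 0.0, -0.0]
ft_force: [-2.1, 3.8, 0.4]
grip_width: -0.0001
grasp_force: 2.4
```

```bash
python3 -c "
from h import *
F(3)
rel([[.437,-.083,.05]],14.2)"
```

```text
[-2.33  3.92  1.38]
t 18.32 tcp [ 0.3998 -0.0915  0.0402] F [-2.3  3.8  1.4] w 0.0001 j6 -0.23
[-37.0, 8.0, -10.0]
tool y yaw 90.1 spin [np.float64(75.9), np.float64(-14.1), np.float64(-104.1), np.float64(165.9)]
```

Emit:
jog_arm:
  motion:
    - {"x": 0,"y": 2,"z": 0,"spin": 0,"fingers": 1}
    - {"x": 0,"y": 2,"z": -60,"spin": 0,"fingers": 1}
    - {"x": 0,"y": 2,"z": -100,"spin": 0,"fingers": 1}
    - {"x": 150,"y": 0,"z": -140,"spin": 0,"fingers": 1}
    - {"x": 150,"y": 0,"z": -140,"spin": 0,"fingers": 1}
    - {"x": 150,"y": 0,"z": -140,"spin": 0,"fingers": 1}

```text
clock: 19.08
eef_pos: [0.2489, -0.0928, 0.1813]
tool_rot: [0.0, 1.0, -0.002, 0.001]
ft_force: [0.2, -0.5, 0.2]
grip_width: -0.0001
grasp_force: 0.0
```

```bash
python3 -c "
from h import *
c=snap('top','t5')
p=c['pixels'][120:280,230:350,::-1]
cv2.imwrite('pics/t5c.png',cv2.resize(p,(450,600),interpolation=cv2.INTER_CUBIC))"
```

View pics/t5c.png

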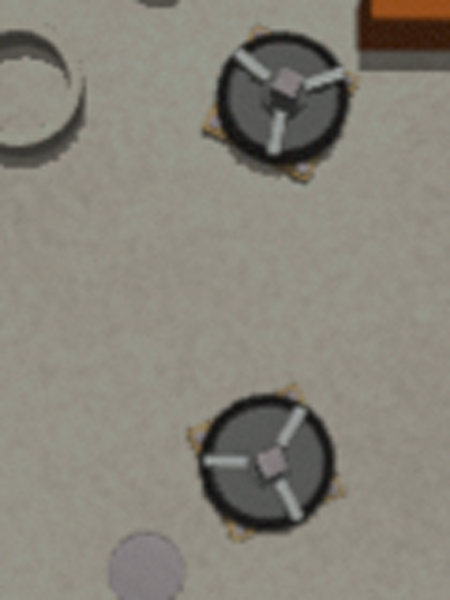

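B's wheel has clearly turned about 140°, with ribs pointing at crop (207,461), (303,410) and (298,518). The plate has twisted about 10° along with it, so the wheel caught. Checking the numbers.

```bash
python3 - <<'E'
from h import *
c=load('t5')
g=lambda u,z:back(c,np.array(u)/3.75+[230,120],z)[:,:2]
P=g([(190,433),(295,388),(343,490),(237,538)],.012);A=g([(271,462)],.076)[0];d=np.roll(P,-1,0)-P
r=g([(207,461),(303,410),(298,518)],.046)-A
print(P.mean(0).round(3),A.round(3),(np.degrees(np.arctan2(d[:,1],d[:,0]))%90).round(1),np.linalg.norm(d,axis=1).round(3),np.degrees(np.arctan2(r[:,1],r[:,0])).round(1))
rel([[.437,-.083,.05]],0)
E
```

```text
[ 0.437 -0.089] [ 0.437 -0.088] [23.2 25.  24.2 24.2] [0.084 0.083 0.085 0.084] [  88.9  -34.  -151.7]
t 19.12 tcp [ 0.2466 -0.0925  0.1815] F [-2.5  0.8 -0.2] w 0.0 j6 -0.35
[-190.0, 10.0, 132.0]
tool y yaw 90.0 spin [np.float64(90.0), np.float64(-0.0), np.float64(-90.0), np.float64(180.0)]
```

B has a catching wheel: it turned 130° relative to its plate, then stopped dead. It goes in the box.

Emit:
jog_arm:
  motion:
    - {"x": -189,"y": 4,"z": 31,"spin": -24,"fingers": -1}
    - {"x": -189,"y": 4,"z": 31,"spin": -24,"fingers": -1}
    - {"x": -189,"y": 4,"z": 31,"spin": -24,"fingers": -1}
    - {"x": -189,"y": 4,"z": 31,"spin": -24,"fingers": -1}
    - {"x": -189,"y": 4,"z": 31,"spin": -24,"fingers": -1}
    - {"x": -189,"y": 4,"z": 31,"spin": -24,"fingers": -1}

```text
clock: 19.88
eef_pos: [0.4385, -0.0881, 0.1499]
tool_rot: [-0.208, 0.978, -0.0, 0.0]
ft_force: [-0.6, 0.6, 0.5]
grip_width: 0.0856
grasp_force: 0.0
```

```bash
python3 -c "
from h import *
F(2)
rel([[.437,-.0885,.05]],114)"
```

```text
[-0.09 -0.03  0.23]
t 19.98 tcp [ 0.4386 -0.0881  0.1502] F [-0.7  0.5  0.2] w 0.0856 j6 -0.62
[2.0, 0.0, 100.0]
tool y yaw 114.0 spin [np.float64(-0.0), np.float64(-90.0), np.float64(180.0), np.float64(90.0)]
```

Emit:
jog_arm:
  motion:
    - {"x": 1,"y": 0,"z": 50,"spin": 0,"fingers": -1}
    - {"x": 1,"y": 0,"z": 98,"spin": 0,"fingers": -1}
    - {"x": 1,"y": 0,"z": 98,"spin": 0,"fingers": -1}
    - {"x": 1,"y": 0,"z": 98,"spin": 0,"fingers": 1}
    - {"x": 1,"y": 0,"z": 98,"spin": 0,"fingers": 1}
    - {"x": 1,"y": 0,"z": 98,"spin": 0,"fingers": 1}
    - {"x": 1,"y": 0,"z": 98,"spin": 0,"fingers": 1}
    - {"x": 1,"y": 0,"z": 98,"spin": 0,"fingers": 1}

```text
clock: 20.98
eef_pos: [0.4386, -0.0871, 0.0522]
tool_rot: [-0.209, 0.978, 0.001, 0.001]
ft_force: [-1.3, 4.3, 6.1]
grip_width: 0.0166
grasp_force: 61.5
```

Emit:
jog_arm:
  motion:
    - {"x": 0,"y": 0,"z": -40,"spin": 0,"fingers": 1}
    - {"x": 0,"y": 0,"z": -90,"spin": 0,"fingers": 1}
    - {"x": 0,"y": 0,"z": -140,"spin": 0,"fingers": 1}
    - {"x": 0,"y": 0,"z": -140,"spin": 0,"fingers": 1}

```text
clock: 21.48
eef_pos: [0.4407, -0.0887, 0.1943]
tool_rot: [-0.208, 0.978, -0.002, 0.003]
ft_force: [1.0, -0.6, -7.6]
grip_width: 0.0168
grasp_force: 60.8
```

```bash
python3 -c "
from h import *
F(2)
rel([[.61,.347,.15],[.61,.347,.06]],90)"
```

```text
[-0.73 -0.38 -9.11]
t 21.57 tcp [ 0.4371 -0.088   0.1898] F [-0.8  0.3 -8.4] w 0.0165 j6 -0.62
[-335.0, 327.0, 40.0]
[-335.0, 327.0, 130.0]
tool y yaw 114.0 spin [np.float64(24.0), np.float64(-66.0), np.float64(-156.0), np.float64(114.0)]
```

Emit:
jog_arm:
  motion:
    - {"x": -335,"y": 327,"z": 0,"spin": 24,"fingers": 1}
    - {"x": -335,"y": 327,"z": 0,"spin": 24,"fingers": 1}
    - {"x": -335,"y": 327,"z": 0,"spin": 24,"fingers": 1}
    - {"x": -335,"y": 327,"z": 0,"spin": 24,"fingers": 1}
    - {"x": -335,"y": 327,"z": 0,"spin": 24,"fingers": 1}
    - {"x": -335,"y": 327,"z": 0,"spin": 24,"fingers": 1}
    - {"x": -335,"y": 327,"z": 0,"spin": 24,"fingers": 1}
    - {"x": -335,"y": 327,"z": 0,"spin": 24,"fingers": 1}

```text
clock: 22.58
eef_pos: [0.6096, 0.3487, 0.1855]
tool_rot: [-0.001, 1.0, -0.002, -0.004]
ft_force: [1.1, -0.6, -7.9]
grip_width: 0.0167
grasp_force: 60.9
```

Emit:
jog_arm:
  motion:
    - {"x": 0,"y": 0,"z": 0,"spin": 0,"fingers": 1}
    - {"x": 0,"y": 0,"z": 0,"spin": 0,"fingers": 1}
    - {"x": 0,"y": 0,"z": 40,"spin": 0,"fingers": 1}
    - {"x": 0,"y": 0,"z": 70,"spin": 0,"fingers": 1}
    - {"x": 0,"y": 0,"z": 100,"spin": 0,"fingers": 1}
    - {"x": 0,"y": 0,"z": 120,"spin": 0,"fingers": 1}
    - {"x": 0,"y": 0,"z": 120,"spin": 0,"fingers": 1}

```text
clock: 23.45
eef_pos: [0.6085, 0.3438, 0.0679]
tool_rot: [0.001, 1.0, -0.002, -0.004]
ft_force: [-1.3, 0.2, -7.5]
grip_width: 0.0167
grasp_force: 61.1
```

```bash
python3 -c "
from h import *
F(2)
rel([[.61,.347,.0585]],90)"
```

```text
[ 0.28 -0.08 -7.23]
t 23.55 tcp [0.611  0.3457 0.0716] F [ 0.4 -0.5 -7. ] w 0.0166 j6 0.52
[1.0, 1.0, 13.0]
tool y yaw 90.0 spin [np.float64(-0.0), np.float64(-90.0), np.float64(180.0), np.float64(90.0)]
```

Emit:
jog_arm:
  motion:
    - {"x": 0,"y": 0,"z": 7,"spin": 0,"fingers": 1}
    - {"x": 0,"y": 0,"z": 12,"spin": 0,"fingers": 1}
    - {"x": 0,"y": 0,"z": 12,"spin": 0,"fingers": -1}
    - {"x": 0,"y": 0,"z": 12,"spin": 0,"fingers": -1}
    - {"x": 0,"y": 0,"z": 12,"spin": 0,"fingers": -1}
    - {"x": 0,"y": 0,"z": 12,"spin": 0,"fingers": -1}
    - {"x": 0,"y": 0,"z": -50,"spin": 0,"fingers": -1}
    - {"x": 0,"y": 0,"z": -90,"spin": 0,"fingers": -1}

```text
clock: 24.55
eef_pos: [0.6117, 0.3473, 0.1641]
tool_rot: [-0.0, 1.0, 0.001, 0.001]
ft_force: [0.7, 0.6, 1.0]
grip_width: 0.0854
grasp_force: 0.0
```

```bash
python3 -c "
from h import *
c=snap('top','t6')
cv2.imwrite('pics/t6c.png',cv2.resize(c['pixels'][90:310,90:440,::-1],(800,503),interpolation=cv2.INTER_CUBIC))
rel([[.704,-.1,.16]],62.5)"
```

```text
t 24.6 tcp [0.614  0.3486 0.171 ] F [1.6 1.1 4.3] w 0.085 j6 0.52
[-90.0, -449.0, 9.0]
tool y yaw 90.0 spin [np.float64(27.5), np.float64(-62.5), np.float64(-152.5), np.float64(117.5)]
```

View pics/t6c.png

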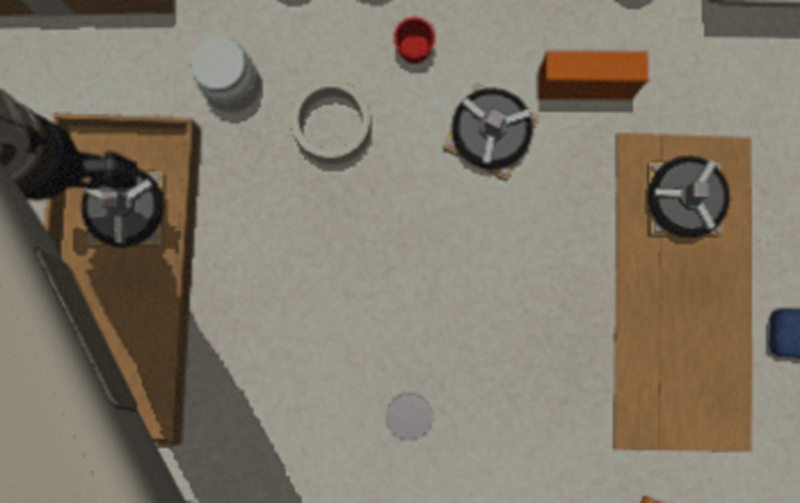

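B is down in the box at (122,205), A is on the sheet at (690,195), and C hasn't moved (492,125). Fetching C.

Emit:
jog_arm:
  motion:
    - {"x": -90,"y": -449,"z": 0,"spin": 27.5,"fingers": -1}
    - {"x": -90,"y": -449,"z": 0,"spin": 27.5,"fingers": -1}
    - {"x": -90,"y": -449,"z": 0,"spin": 27.5,"fingers": -1}
    - {"x": -90,"y": -449,"z": 0,"spin": 27.5,"fingers": -1}
    - {"x": -90,"y": -449,"z": 0,"spin": 27.5,"fingers": -1}
    - {"x": -90,"y": -449,"z": 0,"spin": 27.5,"fingers": -1}
    - {"x": -90,"y": -449,"z": 0,"spin": 27.5,"fingers": -1}
    - {"x": -90,"y": -449,"z": 0,"spin": 27.5,"fingers": -1}

```text
clock: 25.6
eef_pos: [0.7015, -0.1066, 0.161]
tool_rot: [0.24, 0.971, -0.0, 0.0]
ft_force: [-0.3, 1.0, -0.3]
grip_width: 0.0853
grasp_force: 0.0
```

Emit:
jog_arm:
  motion:
    - {"x": 0,"y": 0,"z": 0,"spin": 0,"fingers": -1}
    - {"x": 0,"y": 0,"z": 0,"spin": 0,"fingers": -1}
    - {"x": 0,"y": 0,"z": 0,"spin": 0,"fingers": -1}

```text
clock: 25.98
eef_pos: [0.7014, -0.0996, 0.1615]
tool_rot: [0.236, 0.972, 0.0, -0.0]
ft_force: [-0.5, -0.3, -1.1]
grip_width: 0.0853
grasp_force: 0.0
```

```bash
python3 -c "
from h import *
c=snap('wrist','w7')
rel([[.704,-.1,.05],[.704,-.1,.076]],62.5);print(proj(c,[.704,-.1,.076]))"
```

```text
t 26.02 tcp [ 0.7014 -0.0998  0.1616] F [-0.2  0.5 -0.3] w 0.0855 j6 0.33
[-2.0, 1.0, 112.0]
[-2.0, 1.0, 86.0]
tool y yaw 62.7 spin [np.float64(0.2), np.float64(-89.8), np.float64(-179.8), np.float64(90.2)]
[[281.30841378 222.19056879]]
```

View pics/w7.png

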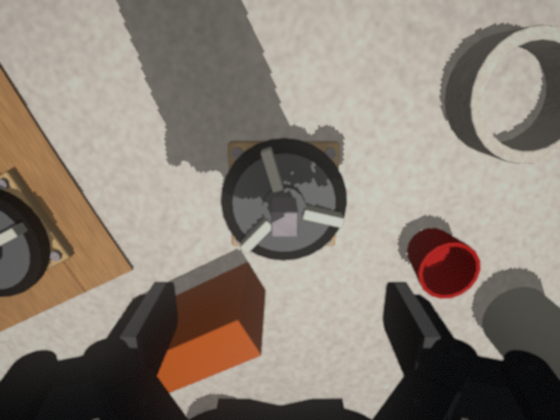

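Axle end at (286,224), within 5 px of the prediction. The crayon box is clear of the finger. Gripping.

Emit:
jog_arm:
  motion:
    - {"x": -2,"y": 1,"z": 50,"spin": 0,"fingers": -1}
    - {"x": -2,"y": 1,"z": 100,"spin": 0,"fingers": -1}
    - {"x": -2,"y": 1,"z": 110,"spin": 0,"fingers": -1}
    - {"x": -2,"y": 1,"z": 110,"spin": 0,"fingers": -1}
    - {"x": -2,"y": 1,"z": 110,"spin": 0,"fingers": 1}
    - {"x": -2,"y": 1,"z": 110,"spin": 0,"fingers": 1}
    - {"x": -2,"y": 1,"z": 110,"spin": 0,"fingers": 1}
    - {"x": -2,"y": 1,"z": 110,"spin": 0,"fingers": 1}

```text
clock: 27.02
eef_pos: [0.7058, -0.0997, 0.0531]
tool_rot: [0.237, 0.972, 0.003, 0.002]
ft_force: [4.2, 7.0, 4.9]
grip_width: 0.0169
grasp_force: 63.4
```

Emit:
jog_arm:
  motion:
    - {"x": 0,"y": 0,"z": 0,"spin": 0,"fingers": 1}
    - {"x": 0,"y": 0,"z": -30,"spin": 0,"fingers": 1}
    - {"x": 0,"y": 0,"z": -60,"spin": 0,"fingers": 1}
    - {"x": 0,"y": 0,"z": -90,"spin": 0,"fingers": 1}
    - {"x": 0,"y": 0,"z": -90,"spin": 0,"fingers": 1}

```text
clock: 27.65
eef_pos: [0.7047, -0.1023, 0.1426]
tool_rot: [0.237, 0.971, 0.0, 0.002]
ft_force: [1.1, -0.0, -8.8]
grip_width: 0.0168
grasp_force: 61.4
```

```bash
python3 -c "
from h import *
F(2)
rel([[.5,0,.14],[.5,0,.056]],90)"
```

```text
[-0.49 -0.25 -9.31]
t 27.75 tcp [ 0.7024 -0.1019  0.1387] F [-1.4 -0.5 -9.2] w 0.0167 j6 0.34
[227.0, -3.0, -0.0]
[226.0, -3.0, 84.0]
tool y yaw 62.5 spin [np.float64(-27.5), np.float64(-117.5), np.float64(152.5), np.float64(62.5)]
```

Emit:
jog_arm:
  motion:
    - {"x": 227,"y": -3,"z": 0,"spin": -27.5,"fingers": 1}
    - {"x": 227,"y": -3,"z": 0,"spin": -27.5,"fingers": 1}
    - {"x": 227,"y": -3,"z": 0,"spin": -27.5,"fingers": 1}
    - {"x": 227,"y": -3,"z": 0,"spin": -27.5,"fingers": 1}
    - {"x": 227,"y": -3,"z": 0,"spin": -27.5,"fingers": 1}
    - {"x": 227,"y": -3,"z": 40,"spin": -27.5,"fingers": 1}
    - {"x": 227,"y": -3,"z": 65,"spin": -27.5,"fingers": 1}
    - {"x": 227,"y": -3,"z": 75,"spin": -27.5,"fingers": 1}

```text
clock: 28.75
eef_pos: [0.4985, -0.0003, 0.0633]
tool_rot: [-0.0, 1.0, -0.0, -0.003]
ft_force: [0.1, 0.1, -8.0]
grip_width: 0.0167
grasp_force: 60.2
```

```bash
python3 -c "
from h import *
F(2)
rel([[.5,0,.054]],90)"
```

```text
[-0.85 -0.15 -8.47]
t 28.85 tcp [ 4.996e-01 -3.000e-04  6.450e-02] F [-0.7 -0.4 -8.3] w 0.0169 j6 -0.0
[-0.0, 0.0, 10.0]
tool y yaw 90.0 spin [np.float64(0.0), np.float64(-90.0), np.float64(-180.0), np.float64(90.0)]
```

Emit:
jog_arm:
  motion:
    - {"x": 0,"y": 0,"z": 5,"spin": 0,"fingers": 1}
    - {"x": 0,"y": 0,"z": 10,"spin": 0,"fingers": 1}
    - {"x": 0,"y": 0,"z": 10,"spin": 0,"fingers": -1}
    - {"x": 0,"y": 0,"z": 10,"spin": 0,"fingers": -1}
    - {"x": 0,"y": 0,"z": 10,"spin": 0,"fingers": -1}
    - {"x": 0,"y": 0,"z": 10,"spin": 0,"fingers": -1}
    - {"x": 0,"y": 0,"z": -50,"spin": 0,"fingers": -1}
    - {"x": 0,"y": 0,"z": -90,"spin": 0,"fingers": -1}

```text
clock: 29.85
eef_pos: [0.5014, -0.0001, 0.1584]
tool_rot: [-0.0, 1.0, -0.0, 0.001]
ft_force: [0.5, -0.5, 0.0]
grip_width: 0.0853
grasp_force: 0.0
```

```bash
python3 -c "
from h import *
c=snap('wrist','w8')
rel([[.5,0,.05]],90)
print(proj(c,[.5,0,.076]))
for k in range(0,360,30): print(k,proj(c,[.5+.04*np.cos(np.radians(k)),.04*np.sin(np.radians(k)),.046])[0].round(0).tolist(),end=' ')"
```

```text
t 29.9 tcp [ 5.045e-01 -1.000e-04  1.639e-01] F [1.4 0.1 3.8] w 0.0852 j6 -0.0
[6.0, 0.0, 114.0]
tool y yaw 90.0 spin [np.float64(0.0), np.float64(-90.0), np.float64(-180.0), np.float64(90.0)]
[[279.57542078 218.02532392]]
0 [280.0, 253.0] 30 [306.0, 247.0] 60 [326.0, 229.0] 90 [334.0, 204.0] 120 [328.0, 177.0] 150 [308.0, 157.0] 180 [280.0, 149.0] 210 [251.0, 157.0] 240 [231.0, 177.0] 270 [225.0, 204.0] 300 [233.0, 229.0] 330 [253.0, 247.0]
```

View pics/w8.png

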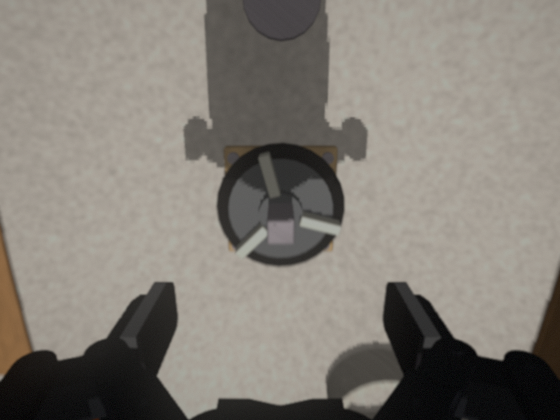

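Ribs lie at roughly 75°, 197° and 315°, at (338,230), (265,157) and (240,252). The axle is at (.5,0). I'll enter at 15°.

Emit:
jog_arm:
  motion:
    - {"x": -36.7,"y": 9.8,"z": 10,"spin": 0,"fingers": 1}
    - {"x": -36.7,"y": 9.8,"z": 40,"spin": 0,"fingers": 1}
    - {"x": -36.7,"y": 9.8,"z": 40,"spin": 0,"fingers": 1}
    - {"x": -36.7,"y": 9.8,"z": 40,"spin": 0,"fingers": 1}
    - {"x": -36.7,"y": 9.8,"z": 40,"spin": 0,"fingers": 1}

```text
clock: 30.52
eef_pos: [0.5381, 0.0097, 0.1176]
tool_rot: [-0.0, 1.0, 0.0, 0.001]
ft_force: [-0.3, 0.7, 1.1]
grip_width: -0.0
grasp_force: 0.0
```

```bash
python3 -c "
from h import *
F(1)
rel(ring(.5,0,.038,.04,15,65,6))"
```

```text
[ 0.54  0.49 -0.45]
t 30.57 tcp [0.5381 0.0097 0.1175] F [ 0.5  0.5 -0.4] w -0.0001 j6 0.02
[2.0, 0.0, 78.0]
[4.0, 6.0, 78.0]
[7.0, 12.0, 78.0]
[11.0, 17.0, 78.0]
[16.0, 21.0, 78.0]
[22.0, 25.0, 77.0]
```

Emit:
jog_arm:
  motion:
    - {"x": 1.5,"y": 0,"z": 45,"spin": 0,"fingers": 1}
    - {"x": 1.5,"y": 0,"z": 78,"spin": 0,"fingers": 1}
    - {"x": 1.5,"y": 0,"z": 78,"spin": 0,"fingers": 1}
    - {"x": 4,"y": 6,"z": 78,"spin": 0,"fingers": 1}
    - {"x": 7,"y": 12,"z": 78,"spin": 0,"fingers": 1}
    - {"x": 11,"y": 17,"z": 78,"spin": 0,"fingers": 1}
    - {"x": 16,"y": 21.5,"z": 78,"spin": 0,"fingers": 1}
    - {"x": 22,"y": 25,"z": 78,"spin": 0,"fingers": 1}

```text
clock: 31.58
eef_pos: [0.5152, 0.0352, 0.0386]
tool_rot: [-0.001, 1.0, 0.0, 0.0]
ft_force: [0.9, -0.6, 0.6]
grip_width: -0.0002
grasp_force: 0.0
```

```bash
python3 -c "
from h import *
F(3)
rel(ring(.5,0,.038,.04,65,145,9))"
```

```text
[-0.4  -0.36 -0.11]
t 31.73 tcp [0.5149 0.0349 0.0383] F [-0.4 -1.1 -0. ] w -0.0 j6 0.07
[-1.0, -0.0, -2.0]
[5.0, 2.0, -2.0]
[12.0, 3.0, -2.0]
[18.0, 3.0, -2.0]
[25.0, 2.0, -2.0]
[31.0, -0.0, -2.0]
[37.0, -4.0, -2.0]
[42.0, -8.0, -2.0]
[46.0, -13.0, -2.0]
```

Emit:
jog_arm:
  motion:
    - {"x": 5.5,"y": 2,"z": -1,"spin": 0,"fingers": 1}
    - {"x": 12,"y": 3,"z": -2,"spin": 0,"fingers": 1}
    - {"x": 18,"y": 3,"z": -2,"spin": 0,"fingers": 1}
    - {"x": 25,"y": 2,"z": -2,"spin": 0,"fingers": 1}
    - {"x": 31,"y": 0,"z": -2,"spin": 0,"fingers": 1}
    - {"x": 37,"y": -4,"z": -2,"spin": 0,"fingers": 1}
    - {"x": 42,"y": -8,"z": -2,"spin": 0,"fingers": 1}
    - {"x": 46,"y": -13,"z": -2,"spin": 0,"fingers": 1}

```text
clock: 32.72
eef_pos: [0.4692, 0.0214, 0.0403]
tool_rot: [-0.0, 1.0, -0.0, -0.0]
ft_force: [-0.3, -1.4, 0.2]
grip_width: -0.0
grasp_force: 0.0
```

```bash
python3 -c "
from h import *
F(3)
rel(ring(.5,0,.038,.04,145,195,6))"
```

```text
[-0.15 -0.04 -0.27]
t 32.88 tcp [0.4693 0.0214 0.0403] F [ 0.6 -0.5 -0.1] w 0.0001 j6 0.05
[0.0, 0.0, 0.0]
[4.0, -5.0, 0.0]
[6.0, -12.0, 0.0]
[7.0, -18.0, 0.0]
[7.0, -25.0, 0.0]
[6.0, -31.0, 0.0]
```

Not dragging. Continuing in 50° steps.

Emit:
jog_arm:
  motion:
    - {"x": 4,"y": -5.5,"z": 0,"spin": 0,"fingers": 1}
    - {"x": 6,"y": -12,"z": 0,"spin": 0,"fingers": 1}
    - {"x": 7,"y": -18,"z": 0,"spin": 0,"fingers": 1}
    - {"x": 7,"y": -25,"z": 0,"spin": 0,"fingers": 1}
    - {"x": 6,"y": -31,"z": 0,"spin": 0,"fingers": 1}
    - {"x": 6,"y": -31,"z": 0,"spin": 0,"fingers": 1}

```text
clock: 33.62
eef_pos: [0.4637, -0.0098, 0.0403]
tool_rot: [0.0, 1.0, -0.0, 0.0]
ft_force: [-0.7, 0.5, 0.5]
grip_width: -0.0001
grasp_force: 0.0
```

```bash
python3 -c "
from h import *
F(3)
rel(ring(.5,0,.038,.04,195,245,6))"
```

```text
[-0.13 -0.26  0.02]
t 33.77 tcp [ 0.4635 -0.0093  0.0403] F [-0.7  0.6  0.6] w 0.0002 j6 -0.02
[0.0, -1.0, 0.0]
[-2.0, -7.0, 0.0]
[-5.0, -13.0, 0.0]
[-10.0, -18.0, 0.0]
[-15.0, -22.0, 0.0]
[-20.0, -25.0, 0.0]
```

Emit:
jog_arm:
  motion:
    - {"x": -2,"y": -7,"z": 0,"spin": 0,"fingers": 1}
    - {"x": -5,"y": -13,"z": 0,"spin": 0,"fingers": 1}
    - {"x": -10,"y": -18,"z": 0,"spin": 0,"fingers": 1}
    - {"x": -15,"y": -22,"z": 0,"spin": 0,"fingers": 1}
    - {"x": -20,"y": -25,"z": 0,"spin": 0,"fingers": 1}
    - {"x": -20,"y": -25,"z": 0,"spin": 0,"fingers": 1}

```text
clock: 34.52
eef_pos: [0.4841, -0.0345, 0.0403]
tool_rot: [-0.0, 1.0, -0.0, 0.0]
ft_force: [0.9, 0.4, 0.2]
grip_width: -0.0001
grasp_force: 0.0
```

```bash
python3 -c "
from h import *
F(3)
rel(ring(.5,0,.038,.04,245,295,6))"
```

```text
[-0.15 -0.1  -0.35]
t 34.67 tcp [ 0.4833 -0.0342  0.0402] F [-0.   0.1 -0.8] w 0.0003 j6 -0.07
[-1.0, -0.0, 0.0]
[-7.0, -3.0, 0.0]
[-13.0, -4.0, 0.0]
[-20.0, -4.0, 0.0]
[-27.0, -3.0, 0.0]
[-33.0, -0.0, 0.0]
```

Emit:
jog_arm:
  motion:
    - {"x": -7,"y": -3,"z": 0,"spin": 0,"fingers": 1}
    - {"x": -13,"y": -4,"z": 0,"spin": 0,"fingers": 1}
    - {"x": -20,"y": -4,"z": 0,"spin": 0,"fingers": 1}
    - {"x": -27,"y": -3,"z": 0,"spin": 0,"fingers": 1}
    - {"x": -33,"y": 0,"z": 0,"spin": 0,"fingers": 1}
    - {"x": -33,"y": 0,"z": 0,"spin": 0,"fingers": 1}

```text
clock: 35.42
eef_pos: [0.5172, -0.0339, 0.0403]
tool_rot: [-0.001, 1.0, 0.0, 0.0]
ft_force: [-0.1, -0.8, 0.1]
grip_width: -0.0004
grasp_force: 0.0
```

```bash
python3 -c "
from h import *
F(3)
rel(ring(.5,0,.038,.04,295,345,6))"
```

```text
[-0.07  0.   -0.31]
t 35.58 tcp [ 0.5162 -0.0341  0.0402] F [ 0.1 -0.5  0.1] w -0.0003 j6 -0.07
[0.0, -0.0, 0.0]
[-6.0, 3.0, 0.0]
[-11.0, 7.0, 0.0]
[-15.0, 12.0, 0.0]
[-18.0, 18.0, 0.0]
[-20.0, 24.0, 0.0]
```

Emit:
jog_arm:
  motion:
    - {"x": -6,"y": 3,"z": 0,"spin": 0,"fingers": 1}
    - {"x": -11,"y": 7,"z": 0,"spin": 0,"fingers": 1}
    - {"x": -15,"y": 12,"z": 0,"spin": 0,"fingers": 1}
    - {"x": -18,"y": 18,"z": 0,"spin": 0,"fingers": 1}
    - {"x": -20,"y": 24,"z": 0,"spin": 0,"fingers": 1}
    - {"x": -20,"y": 24,"z": 0,"spin": 0,"fingers": 1}

```text
clock: 36.33
eef_pos: [0.5366, -0.0096, 0.0403]
tool_rot: [-0.001, 1.0, 0.0, 0.0]
ft_force: [0.5, -0.1, 0.3]
grip_width: 0.0
grasp_force: 0.0
```

```bash
python3 -c "
from h import *
F(3)
rel(ring(.5,0,.038,.04,345,425,9))"
```

```text
[-0.21 -0.04 -0.05]
t 36.48 tcp [ 0.5364 -0.0102  0.0403] F [ 0.5 -0.4 -0.3] w 0.0002 j6 -0.02
[-0.0, 0.0, 0.0]
[-1.0, 7.0, 0.0]
[-1.0, 14.0, 0.0]
[-0.0, 20.0, 0.0]
[2.0, 26.0, 0.0]
[5.0, 32.0, 0.0]
[10.0, 37.0, 0.0]
[15.0, 41.0, 0.0]
[20.0, 45.0, 0.0]
```

Emit:
jog_arm:
  motion:
    - {"x": -1,"y": 7,"z": 0,"spin": 0,"fingers": 1}
    - {"x": -1,"y": 14,"z": 0,"spin": 0,"fingers": 1}
    - {"x": 0,"y": 20,"z": 0,"spin": 0,"fingers": 1}
    - {"x": 2,"y": 26,"z": 0,"spin": 0,"fingers": 1}
    - {"x": 5,"y": 32,"z": 0,"spin": 0,"fingers": 1}
    - {"x": 10,"y": 37,"z": 0,"spin": 0,"fingers": 1}
    - {"x": 15,"y": 41,"z": 0,"spin": 0,"fingers": 1}
    - {"x": 20,"y": 45,"z": 0,"spin": 0,"fingers": 1}

```text
clock: 37.48
eef_pos: [0.516, 0.035, 0.0403]
tool_rot: [-0.0, 1.0, -0.0, -0.0]
ft_force: [-0.1, -0.2, 0.3]
grip_width: 0.0002
grasp_force: 0.1
```

```bash
python3 -c "
from h import *
F(3)
rel([[.5,0,.16],[.5,0,.05]])"
```

```text
[-0.09  0.22  0.13]
t 37.62 tcp [0.5161 0.0349 0.0404] F [ 0.2  0.4 -0.1] w 0.0 j6 0.07
[16.0, -35.0, -120.0]
[16.0, -35.0, -10.0]
```

C also runs freely all round. Lift, regrasp its axle, and take it to the sheet.

Emit:
jog_arm:
  motion:
    - {"x": 0,"y": 0,"z": -60,"spin": 0,"fingers": 1}
    - {"x": 0,"y": 0,"z": -110,"spin": 0,"fingers": 1}
    - {"x": 16,"y": -35,"z": -110,"spin": 0,"fingers": -1}
    - {"x": 16,"y": -35,"z": -110,"spin": 0,"fingers": -1}
    - {"x": 16,"y": -35,"z": -110,"spin": 0,"fingers": -1}
    - {"x": 16,"y": -35,"z": -110,"spin": 0,"fingers": -1}
    - {"x": 16,"y": -35,"z": -60,"spin": 0,"fingers": -1}
    - {"x": 16,"y": -35,"z": -60,"spin": 0,"fingers": -1}

```text
clock: 38.62
eef_pos: [0.4969, 0.0003, 0.0969]
tool_rot: [-0.001, 1.0, 0.0, -0.005]
ft_force: [-1.1, -0.6, -0.3]
grip_width: 0.0853
grasp_force: 0.0
```

Emit:
jog_arm:
  motion:
    - {"x": 0,"y": 0,"z": 49,"spin": 0,"fingers": -1}
    - {"x": 0,"y": 0,"z": 49,"spin": 0,"fingers": -1}
    - {"x": 0,"y": 0,"z": 49,"spin": 0,"fingers": 1}
    - {"x": 0,"y": 0,"z": 49,"spin": 0,"fingers": 1}
    - {"x": 0,"y": 0,"z": 49,"spin": 0,"fingers": 1}
    - {"x": 0,"y": 0,"z": 49,"spin": 0,"fingers": 1}
    - {"x": 0,"y": 0,"z": 0,"spin": 0,"fingers": 1}
    - {"x": 0,"y": 0,"z": -50,"spin": 0,"fingers": 1}

```text
clock: 39.62
eef_pos: [0.4979, -0.0003, 0.149]
tool_rot: [-0.0, 1.0, -0.0, -0.003]
ft_force: [0.5, -0.5, -8.3]
grip_width: 0.0166
grasp_force: 61.3
```

```bash
python3 -c "
from h import *
F(3)
rel([[.45,-.339,.15],[.45,-.339,.057]])"
```

```text
[ 2.3   0.29 -6.48]
t 39.77 tcp [ 5.020e-01 -3.000e-04  1.517e-01] F [ 0.4  0.3 -9.6] w 0.0164 j6 -0.0
[52.0, -339.0, 2.0]
[53.0, -339.0, 95.0]
```

Emit:
jog_arm:
  motion:
    - {"x": 52,"y": -339,"z": 0,"spin": 0,"fingers": 1}
    - {"x": 52,"y": -339,"z": 0,"spin": 0,"fingers": 1}
    - {"x": 52,"y": -339,"z": 0,"spin": 0,"fingers": 1}
    - {"x": 52,"y": -339,"z": 0,"spin": 0,"fingers": 1}
    - {"x": 52,"y": -339,"z": 0,"spin": 0,"fingers": 1}
    - {"x": 52,"y": -339,"z": 0,"spin": 0,"fingers": 1}
    - {"x": 52,"y": -339,"z": 0,"spin": 0,"fingers": 1}
    - {"x": 52,"y": -339,"z": 50,"spin": 0,"fingers": 1}

```text
clock: 40.78
eef_pos: [0.4507, -0.3408, 0.1009]
tool_rot: [0.0, 1.0, -0.002, 0.003]
ft_force: [1.6, -0.5, -8.4]
grip_width: 0.0168
grasp_force: 61.4
```

Emit:
jog_arm:
  motion:
    - {"x": 0,"y": 0,"z": 15,"spin": 0,"fingers": 1}
    - {"x": 0,"y": 0,"z": 30,"spin": 0,"fingers": 1}
    - {"x": 0,"y": 0,"z": 35,"spin": 0,"fingers": 1}
    - {"x": 0,"y": 0,"z": 35,"spin": 0,"fingers": 1}

```text
clock: 41.28
eef_pos: [0.4493, -0.3394, 0.0659]
tool_rot: [-0.001, 1.0, -0.0, 0.0]
ft_force: [-0.8, 0.5, -8.0]
grip_width: 0.0166
grasp_force: 61.4
```

```bash
python3 -c "
from h import *
F(3)
rel([[.45,-.339,.057]])"
```

```text
[ 0.29 -0.26 -8.06]
t 41.42 tcp [ 0.4497 -0.3399  0.0666] F [ 0.5 -0.3 -7.8] w 0.016 j6 -0.65
[-0.0, 1.0, 10.0]
```

Emit:
jog_arm:
  motion:
    - {"x": 0,"y": 0,"z": 5,"spin": 0,"fingers": 1}
    - {"x": 0,"y": 0,"z": 9,"spin": 0,"fingers": 1}
    - {"x": 0,"y": 0,"z": 9,"spin": 0,"fingers": -1}
    - {"x": 0,"y": 0,"z": 9,"spin": 0,"fingers": -1}
    - {"x": 0,"y": 0,"z": 9,"spin": 0,"fingers": -1}
    - {"x": 0,"y": 0,"z": 9,"spin": 0,"fingers": -1}
    - {"x": 0,"y": 0,"z": -50,"spin": 0,"fingers": -1}
    - {"x": 0,"y": 0,"z": -90,"spin": 0,"fingers": -1}

```text
clock: 42.42
eef_pos: [0.4493, -0.3397, 0.1574]
tool_rot: [-0.0, 1.0, -0.001, 0.001]
ft_force: [0.8, -0.6, -0.5]
grip_width: 0.0853
grasp_force: 0.0
```

Emit:
jog_arm:
  motion:
    - {"x": 0,"y": 120,"z": -40,"spin": 0,"fingers": -1}
    - {"x": 60,"y": 250,"z": -80,"spin": 0,"fingers": -1}
    - {"x": 100,"y": 340,"z": -80,"spin": 0,"fingers": -1}
    - {"x": 100,"y": 340,"z": -80,"spin": 0,"fingers": -1}
    - {"x": 100,"y": 340,"z": -80,"spin": 0,"fingers": -1}
    - {"x": 100,"y": 340,"z": -80,"spin": 0,"fingers": -1}
    - {"x": 100,"y": 340,"z": -80,"spin": 0,"fingers": -1}
    - {"x": 100,"y": 340,"z": -80,"spin": 0,"fingers": -1}

```text
clock: 43.42
eef_pos: [0.3488, 0.0006, 0.2355]
tool_rot: [-0.001, 1.0, -0.0, 0.001]
ft_force: [0.5, 0.8, 0.6]
grip_width: 0.0857
grasp_force: 0.0
```

```bash
python3 -c "
from h import *
c=snap('top','t9')
cv2.imwrite('pics/t9c.png',cv2.resize(c['pixels'][90:310,90:440,::-1],(800,503),interpolation=cv2.INTER_CUBIC))
print(readout.get_obs()['clock'])"
```

```text
43.475
```

View pics/t9c.png

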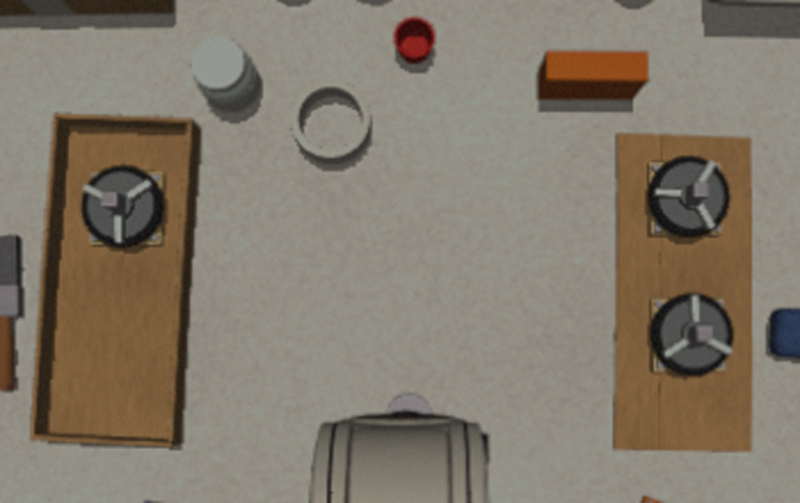

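The final view shows B in the box (122,205), A (690,195) and C (692,335) upright on the sheet, and every bystander in place. Nothing is touching the arm.

```bash
python3 -c "
from workcell import bot
print(bot.job_done())"
```

```text
the job is handed in; nothing more can be done
None
```

I handed the job in: the two units with free wheels stand on the cardboard sheet, and the unit whose wheel caught after about 130° is on the floor of the box; no art things were moved (the call returned no verdict).

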